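# Clear the laundry counter: pegs, scrubbers and soap back in their places

### The job

Sort the things left lying on the laundry counter into their places on the window shelf: both loose pegs in the blue peg tray, the scrubbing brush and the hand scourer side by side in the steel holder with their scrubbing sides down, and the bar of soap flat and lengthways in the middle of the mint-green soap dish. Set each thing down rather than dropping or throwing it, let go of everything, and leave the measuring cup standing where it is.

Things in the scene. Friction and masses are not known exactly. Their poses are not given: they have to be found in the camera images.
- peg_yellow_mid (a point): Yellow plastic spring-clip clothes peg lying on its side on the grey counter: 80 mm long, 12 mm high. The point is the place to grip, 6 mm above the underside, just by the steel spring: from 12 mm behind to 38 mm ahead of it the two legs run parallel and measure 17 mm across; further back the handles splay to 30 mm. x runs along the peg towards the jaws, z up. 14 g. (The blue, green and white pegs clipped on the bar behind the shelf stay there.)
- peg_red_mid (a point): Red plastic spring-clip clothes peg lying on its side on the grey counter: 80 mm long, 12 mm high. The point is the place to grip, 6 mm above the underside, just by the steel spring: from 12 mm behind to 38 mm ahead of it the two legs run parallel and measure 17 mm across; further back the handles splay to 30 mm. x runs along the peg towards the jaws, z up. 14 g. (The blue, green and white pegs clipped on the bar behind the shelf stay there.)
- brush_mid (a point): Scrubbing brush standing on its white bristles: light wooden back 105 x 44 mm, 20 mm thick, rounded edges, its top 42 mm above the tips of the bristles. The point is its centre, 21 mm up; the wooden back begins 22 mm up. x runs along its length, z up (bristles down). About 90 g.
- scourer_mid (a point): Hand scourer standing on its dark green scouring pad: rigid pad 85 x 60 mm and 10 mm thick, on it an orange plastic plate up to 14 mm and a narrower orange grip, 66 x 28 mm, up to 46 mm. The point is its centre, 23 mm above the underside. x runs along its length, z up (pad down). Take it across the 28 mm grip. About 70 g.
- soap_mid (a point): Bar of pale yellow laundry soap lying flat: 85 x 50 mm, 32 mm high. The point is its centre, 16 mm up. x runs along its length, z up. About 150 g.
- peg_tray: Fixed shallow blue plastic tray on the aluminium shelf (shelf top 40 mm above the counter; its front edge runs across at about x = 0.53). Inside 110 mm (its x) by 150 mm (its y); walls 30 mm high, with rim 5 mm thick; floor 3 mm thick. Origin at the centre of its underside, z up.
- scrub_holder: Fixed open stainless steel holder on the same shelf, with drain slots in its floor: inside 130 mm (its x) by 190 mm (its y), walls 3 mm thick with a wire rim 30 mm high, floor 3 mm thick. There is room for the brush and the scourer side by side, each lying along the holder's x, about 45 mm either side of the middle. Origin at the centre of its underside, z up.
- soap_dish: Fixed mint-green ceramic soap dish on the same shelf: 126 mm (its x, lengthways) by 92 mm outside, 116 x 82 mm inside, rim 11 mm high; the soap rests on ribs whose tops are 7 mm above the underside. Origin at the centre of the underside, z up.
- measuring_cup: Bystander: small white plastic measuring cup standing on the counter among the loose things, 56 mm across the mouth, 45 mm high, light. Origin at the centre of its underside. (Others: low sink plug and tin nearer the robot; on the shelf a 186 mm vase at the left end, a 190 mm watering can at the right end, and pegs on a bar 90 mm above the shelf along its back edge, x = 0.785.)
There are look-alikes about, which are no part of the job. Of the things like the part that bears peg_yellow_mid, leave any that is turquoise; of the rest the smaller one is meant.

How it is judged (in metres and radians):
At the end, for the whole second after the job is handed in: Both pegs inside the peg tray; brush and scourer on the holder's floor inside its walls, scrubbing side down; soap flat on the dish's ribs, centred within 15 mm and lengthways within 0.3 rad; all five at rest; measuring cup upright, within 30 mm of where it stood (x of peg_yellow_mid in the frame of peg_tray between -0.055 and 0.055 m and y of peg_yellow_mid in the frame of peg_tray between -0.075 and 0.075 m and z of peg_yellow_mid in the frame of peg_tray between 0.004 and 0.032 m and x of peg_red_mid in the frame of peg_tray between -0.055 and 0.055 m and y of peg_red_mid in the frame of peg_tray between -0.075 and 0.075 m and z of peg_red_mid in the frame of peg_tray between 0.004 and 0.032 m and x of brush_mid in the frame of scrub_holder between -0.065 and 0.065 m and y of brush_mid in the frame of scrub_holder between -0.095 and 0.095 m and z of brush_mid in the frame of scrub_holder between 0.017 and 0.032 m and x of scourer_mid in the frame of scrub_holder between -0.065 and 0.065 m and y of scourer_mid in the frame of scrub_holder between -0.095 and 0.095 m and z of scourer_mid in the frame of scrub_holder between 0.019 and 0.034 m and angle between each of brush_mid, scourer_mid, soap_mid, measuring_cup's own z axis and vertical below 0.2 rad and horizontal distance between soap_mid and soap_dish below 0.015 m and z of soap_mid in the frame of soap_dish between 0.018 and 0.028 m and angle between the x axis of soap_mid and the x axis of soap_dish, either way round below 0.3 rad and linear speed of each of peg_yellow, peg_red, scrub_brush, scourer, soap below 0.02 m/s and distance of measuring_cup from where it was at the start of the episode below 0.03 m); the robot touches nothing.
It fails at once if one of the five things falls or flies free of the gripper (faster than 0.75 m/s, a fall of about 30 mm) ((linear speed of peg_yellow above 0.75 m/s and contact force between the fingers and peg_yellow below 0.01 N) or (linear speed of peg_red above 0.75 m/s and contact force between the fingers and peg_red below 0.01 N) or (linear speed of scrub_brush above 0.75 m/s and contact force between the fingers and scrub_brush below 0.01 N) or (linear speed of scourer above 0.75 m/s and contact force between the fingers and scourer below 0.01 N) or (linear speed of soap above 0.75 m/s and contact force between the fingers and soap below 0.01 N)).
It fails at once if the measuring cup is shifted by more than 30 mm or tipped (distance of measuring_cup from where it was at the start of the episode above 0.03 m or angle between measuring_cup's own z axis and vertical above 0.35 rad).
It also fails if it takes over 120 s, if anything falls off the work surface, if the arm or the gripper's body presses on something with over 40 N, if the wrist force passes 120 N, or if a joint passes its speed limit or range.

### The arm

A 7-joint arm with a two-finger parallel gripper is mounted at the origin on the work surface. World frame = base frame: x ahead of the robot, y to its left, z up, the work surface at z = 0. Lengths are in mm, angles in rad, forces in N, time in s.
With the tool pointing down it reaches from about 425 to 800 mm from the base axis. Payload 8.3 kg.
Tool frame: the origin (TCP) lies between the finger pads; the fingertips stand 25 mm ahead of it and the grasp point (between the pads) lies 6 mm ahead of it; z points along the fingers, y is the direction in which the jaws open and shut (so a half turn about z gives the same grasp; the last joint's range is limited). The gripper opens to 85 mm and grips with 20 to 120 N. Pads are 22 mm wide; open, the fingers measure 114 mm over their backs; the gripper's body (76 mm by 85 mm) begins 54 mm behind the grasp point. The pads swing forward as they close: fully open they stand 13 mm farther back than shut.
Start: joints at [1.044, 0.383, 0.016, 1.37, -0.006, 1.388, -0.046], TCP at [279.625, -558.941, 256.279] pointing down, gripper open.
Joint ranges: [-2.95, 2.95], [-0.25, 2.06], [-1.52, 1.56], [0.18, 2.33], [-1.44, 4.58], [0.02, 2.06], [-3.01, 3.01]. Speed limits (rad/s): [2.39, 2.39, 3.01, 3.01, 3.14, 3.14, 3.14].

### API

Orientations are given as a unit quaternion [w, x, y, z].
In Python, from plant import telemetry, camera, ctrl gives the robot as it stands. The module is installed in compiled form; this text tells all that it offers.
- The arm moves only by the tool send_rows, never from a script. Its arguments are lists of equal length, an entry for each row: "travel": the shift along the tool's x, y, z in mm, a list of three; "spin": the turn about the tool's z in units of 8 degrees (1.0 is 8 degrees). In form: {"travel": [[x, y, z], ...], "spin": [spin, ...]}. A call has 1 to 12 rows; each row is the pose to reach, as a shift and turn from the pose commanded when the call began, along the tool's axes at that moment; what a row does not reach only later rows make up. A row lasts 1/8 s, in which the tool goes at most 62.5 mm and 10.7 degrees, less where a joint would pass 70% of its speed; a pose out of reach is approached as far as the arm can. A call with a gripper value outside its range is refused whole. "gripper" is the finger opening in mm, from 0 to 85.4, set as the call begins (left out, the last holds). The fingers move at their own pace and stop on an object; the grip force is fixed at half the most. Time passes only in rows, so rows that repeat a pose let the fingers close. It gives the time, the measured TCP pose, the force and the opening at its end, in the units of the state.
- telemetry.get_state(): the state, without advancing time (a new reading comes with each control period).
- camera(name): name is "scene" or "top" or "wrist"; returns a dict with "pixels" (400x640x3 uint8, blue, green, red), "z_map" (400x640 float32, mm along the optical axis (not along the pixel's ray), 0 where there is no reading), "intrinsics" (3x3 intrinsics, pixels), "R" (3x3) and "t" (3): a world point X has camera coordinates R X + t. Camera axes: x right, y down, z forward; pixel columns grow to the right and rows downward; lengths in mm; the calibration is good to about 2 mm. A picture is of the moment at which its call begins.
- ctrl.sign_off(): hands the job in, once; it reports no verdict.
The state is a dict: "clock": time; "q": joint angles; "dq": joint speeds; "tau": joint torques, N m; "tool_pos": TCP position; "orientation": TCP orientation; "force": force on the tool from outside, world axes, zero at the start; "ft_torque": the same for the moment, N m; "gripper_width": opening from 0.0 (shut) to 1.0 (fully open).
Only numpy, scipy, OpenCV 4.12 (cv2) and the standard library are available. Lean on these libraries where they do the work, as an engineer would, in place of code of your own. Each camera call takes 0.05 s, during which the arm holds its last target.

## Working session

There is one attempt and no reset: what is moved stays moved. The work goes in short steps, Python scripts to look and compute and a tool call to move; the robot and the scene stay as the last step left them, time stands still between calls to the robot, and variables do not carry over. Pictures are saved under pics/ and viewed, and the job is handed in when it is done.

Besides the shell and the picture viewer there is one more tool, called after "Request:" by a JSON object that holds its "fn" and its "kwargs", one argument or row to a line. send_rows: Moves the arm, as the interface text tells. Its arguments: {"type":"object","properties":{"travel":{"type":"array","items":{"type":"array","items":{"type":"number"}}},"spin":{"type":"array","items":{"type":"number"}},"gripper":{"type":"number"}},"required":["travel","spin"]}

```bash
mkdir -p pics; ls
cat > h.py <<'E'
import numpy as np, cv2
from plant import telemetry, camera, ctrl
from scipy.spatial.transform import Rotation as Rn
def shot(n,f=None):
    c=camera(n)
    if f: cv2.imwrite('pics/'+f,c['pixels'])
    return c
def world(c,u,v,z=None):
    K=np.array(c['intrinsics']);R=np.array(c['R']);t=np.array(c['t'])
    d=np.linalg.inv(K)@np.array([u,v,1.0])
    if z is None: return R.T@(d*c['z_map'][int(round(v)),int(round(u))]-t)
    C=-R.T@t; r=R.T@d
    return C+r*(z-C[2])/r[2]
def cloud(c):
    K=np.array(c['intrinsics']);R=np.array(c['R']);t=np.array(c['t'])
    v,u=np.mgrid[0:400,0:640]
    d=np.stack([u,v,np.ones_like(u)],-1)@np.linalg.inv(K).T*c['z_map'][...,None]
    return (d-t)@R
E
python3 - <<'E'
from h import *
s=telemetry.get_state(); print(s)
for n in ['scene','top','wrist']:
    c=shot(n,n+'0.png'); R=np.array(c['R']); print(n,-R.T@np.array(c['t']),R[2],c['intrinsics'][0][0])
E
```

```text
pics
{'clock': 0.0, 'q': array([ 1.04411902,  0.38424756,  0.01641392,  1.37114884, -0.00631913,
        1.38819468, -0.04649075]), 'dq': array([ 0.00014935, -0.00012652, -0.00059443,  0.00063338,  0.00120574,
        0.0015353 , -0.00081671]), 'tau': array([-2.02455396e-06, -6.27602935e+01,  8.44281390e-01, -3.71825123e+01,
        1.66399672e-02,  1.42503888e-02, -3.01094701e-05]), 'tool_pos': array([ 279.39792565, -558.56976477,  255.27567756]), 'orientation': array([-9.44656761e-04,  9.73229894e-01,  2.29831729e-01, -2.39260879e-04]), 'force': array([ 0.6644539 ,  0.26885612, -0.07062247]), 'ft_torque': array([-0.00062209,  0.00988574, -0.00945151]), 'gripper_width': 1.0026409774808303}
scene [1033.37766513  386.93534283 1112.57587614] [-0.46539076 -0.26574979 -0.84426802] 414.3493183020073
top [367.29109621  68.05911774 944.95569087] [ 0.09539279 -0.00456165 -0.99542926] 372.6940329217931
wrist [ 351.2400389  -521.84371988  373.72910578] [-0.28453893 -0.14030493 -0.94834178] 305.8737515438806
```

View pics/scene0.png

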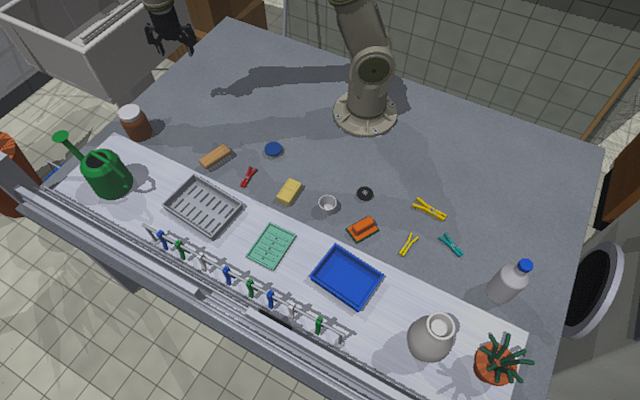

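View pics/top0.png

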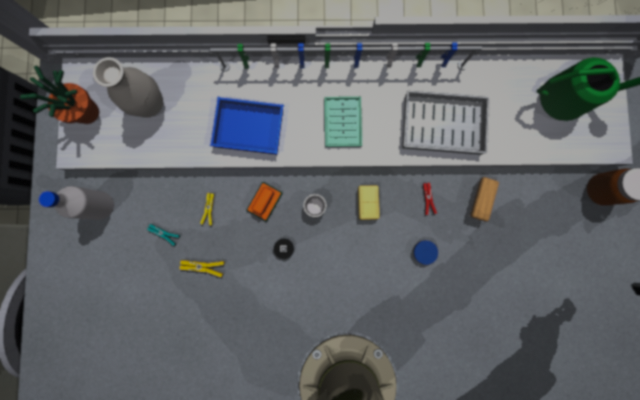

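View pics/wrist0.png

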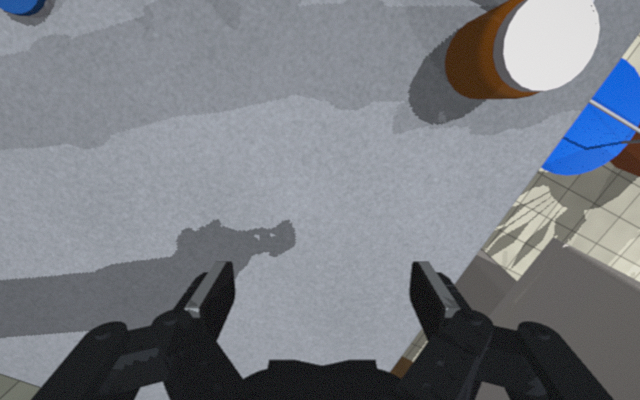

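The top view shows the small yellow peg at (208,208), the big yellow one at (201,268), turquoise at (163,234) and red at (429,198). The brush is at (485,199), scourer (264,201), soap (369,203) and cup (314,206). On the shelf are the tray (248,126), dish (343,122) and holder (445,124).

```bash
cat > meas.py <<'E'
from h import *
def run(cams=('top','scene')):
  rng={'yellow':((20,150,90),(33,255,255)),'red':((0,170,60),(6,255,255)),'orange':((5,170,80),(14,255,255)),'soap':((20,60,100),(33,160,255)),'wood':((8,80,90),(19,190,255)),'blue':((105,150,60),(125,255,255)),'mint':((65,40,90),(88,140,255))}
  for n in cams:
    c=camera(n); P=cloud(c); hsv=cv2.cvtColor(c['pixels'],cv2.COLOR_BGR2HSV)
    for k,(a,b) in rng.items():
        m=cv2.inRange(hsv,a,b)
        if k=='red': m|=cv2.inRange(hsv,(172,150,60),(180,255,255))
        nn,l,st,ce=cv2.connectedComponentsWithStats(m)
        for i in range(1,nn):
            if st[i,4]<60: continue
            q=P[l==i]; md=np.median(q,0)
            if not(250<md[0]<800 and abs(md[1])<480): continue
            lo,hi=np.percentile(q[:,2],[2,97])
            top=q[q[:,2]>hi-6]
            (cx,cy),(w,h),an=cv2.minAreaRect(top[:,:2].astype(np.float32))
            if w<h: w,h,an=h,w,an+90
            print(n,k,ce[i].round(),st[i,4],'z',round(lo),round(hi),'rect',round(cx,1),round(cy,1),round(w),round(h),'ang',round((an+90)%180-90,1),'med',md.round())
if __name__=='__main__': run()
E
python3 meas.py
```

```text
top yellow [208. 209.] 180 z 2 14 rect 412.9 210.4 293 77 ang 83.2 med [424. 341.  10.]
top yellow [202. 267.] 360 z -1 18 rect 280.0 355.8 104 37 ang 89.4 med [286. 351.  14.]
top red [429. 205.] 71 z 6 14 rect 408.7 -76.9 299 35 ang -80.8 med [ 435. -212.   11.]
top orange [264. 201.] 657 z 8 47 rect 413.3 140.1 170 64 ang 63.0 med [443. 199.  24.]
top soap [369. 202.] 703 z -2 34 rect 438.9 -57.7 82 48 ang 1.2 med [440. -59.  31.]
top soap [206. 206.] 74 z -4 14 rect 427.5 346.5 80 18 ang -11.7 med [437. 347.  10.]
top soap [194. 266.] 61 z -4 17 rect 284.5 372.9 32 23 ang 76.9 med [286. 370.  15.]
top wood [485. 199.] 699 z 2 44 rect 388.6 -164.8 457 101 ang -72.3 med [ 444. -342.   41.]
top blue [247. 126.] 3199 z 39 70 rect 561.8 160.7 391 180 ang 50.2 med [630. 240.  42.]
top blue [425. 252.] 420 z 18 24 rect 316.0 -195.8 55 54 ang 89.4 med [ 316. -196.   21.]
top mint [343. 121.] 1873 z 40 51 rect 533.0 10.6 337 96 ang -3.2 med [639.   4.  44.]
scene yellow [429. 209.] 237 z 3 20 rect 647.8 345.5 768 106 ang -1.7 med [291. 352.  15.]
scene orange [362. 228.] 330 z 10 50 rect 731.6 277.5 640 55 ang 15.0 med [456. 207.  41.]
scene soap [288. 191.] 394 z 10 36 rect 442.1 -57.4 84 47 ang 1.0 med [447. -56.  32.]
scene wood [214. 155.] 324 z 35 47 rect 747.3 -7.2 969 104 ang 47.9 med [ 449. -339.   42.]
scene blue [273. 148.] 179 z 18 28 rect 317.5 -194.9 54 51 ang -72.5 med [ 318. -194.   23.]
scene blue [347. 277.] 2556 z 39 72 rect 796.5 261.3 504 184 ang 7.9 med [621. 239.  44.]
scene blue [226. 274.] 61 z 67 142 rect 785.4 -28.6 15 10 ang 2.3 med [791. -26. 126.]
scene blue [270. 298.] 66 z 69 142 rect 785.2 104.6 15 9 ang -0.8 med [791. 106. 122.]
scene mint [271. 246.] 1298 z 40 53 rect 828.0 144.7 619 141 ang 36.9 med [641.   4.  46.]
```

```bash
sed -i "s/q=P\[l==i\]; /q=P[(l==i)\&(c['z_map']>100)]; /" meas.py; sed -i "s/top=q\[q\[:,2\]>hi-6\]/top=q[(q[:,2]>hi-(10 if hi<25 else 6))\&(q[:,2]<hi+3)]/" meas.py; python3 meas.py | grep -v "79[0-9]"
python3 - <<'E'
from h import *
c=camera('top');im=c['pixels']
a=cv2.resize(im[70:290,140:350],None,fx=3.6,fy=2.7*1,interpolation=cv2.INTER_CUBIC) 
cv2.imwrite('pics/a.png',cv2.resize(im[80:285,180:380],None,fx=2.9,fy=2.9,interpolation=cv2.INTER_CUBIC))
cv2.imwrite('pics/b.png',cv2.resize(im[80:270,340:510],None,fx=3.1,fy=3.1,interpolation=cv2.INTER_CUBIC))
E
```

```text
top yellow [208. 209.] 180 z 2 13 rect 428.7 345.7 78 25 ang -2.7 med [424. 340.  10.]
top yellow [202. 267.] 359 z 1 18 rect 279.9 355.3 105 37 ang 89.5 med [286. 350.  14.]
top red [429. 205.] 71 z 6 13 rect 431.0 -214.0 35 24 ang 6.7 med [ 434. -213.   11.]
top orange [264. 201.] 656 z 9 46 rect 444.5 203.7 64 28 ang -28.7 med [443. 199.  25.]
top soap [369. 202.] 702 z -2 34 rect 439.7 -57.8 84 49 ang 1.1 med [440. -59.  30.]
top soap [207. 205.] 71 z -3 14 rect 427.6 346.3 80 19 ang -11.5 med [437. 348.  10.]
top wood [485. 199.] 700 z 2 44 rect 445.1 -342.2 101 41 ang -18.7 med [ 444. -342.   41.]
top wood [261. 193.] 60 z 5 14 rect 462.4 211.6 92 46 ang -61.0 med [469. 215.  10.]
top blue [247. 126.] 3203 z 39 70 rect 624.6 236.5 159 121 ang 82.7 med [630. 241.  42.]
top blue [425. 252.] 422 z 18 24 rect 316.0 -195.8 56 54 ang 89.9 med [ 316. -196.   21.]
top mint [343. 121.] 1870 z 40 51 rect 637.9 4.4 125 91 ang -0.5 med [639.   4.  44.]
scene yellow [429. 209.] 238 z 2 21 rect 283.7 357.3 102 37 ang 87.6 med [290. 352.  15.]
scene yellow [411. 240.] 60 z 0 15 rect 411.9 344.9 48 25 ang -12.0 med [412. 348.  11.]
scene orange [362. 228.] 328 z 10 49 rect 448.1 203.2 63 25 ang -27.3 med [456. 207.  39.]
scene soap [288. 191.] 394 z 11 36 rect 440.8 -57.2 85 46 ang 0.0 med [447. -56.  32.]
scene wood [214. 155.] 324 z 35 47 rect 446.9 -340.6 100 41 ang -17.1 med [ 449. -340.   42.]
scene wood [358. 231.] 64 z 10 43 rect 455.5 209.9 65 17 ang -48.1 med [473. 198.  31.]
scene blue [273. 148.] 180 z 16 27 rect 316.1 -195.0 55 52 ang 8.5 med [ 317. -194.   23.]
scene blue [347. 277.] 2562 z 39 72 rect 625.5 237.0 161 122 ang 82.6 med [620. 239.  44.]
scene mint [271. 246.] 1297 z 41 53 rect 639.1 4.5 126 92 ang 0.3 med [641.   4.  46.]
```

View pics/a.png

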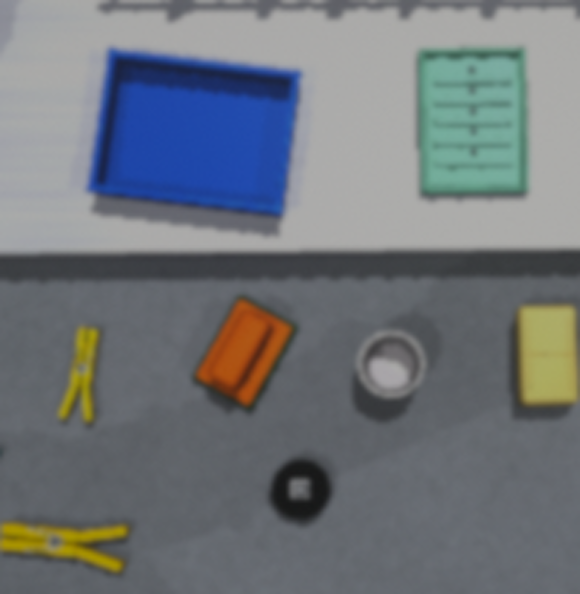

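View pics/b.png

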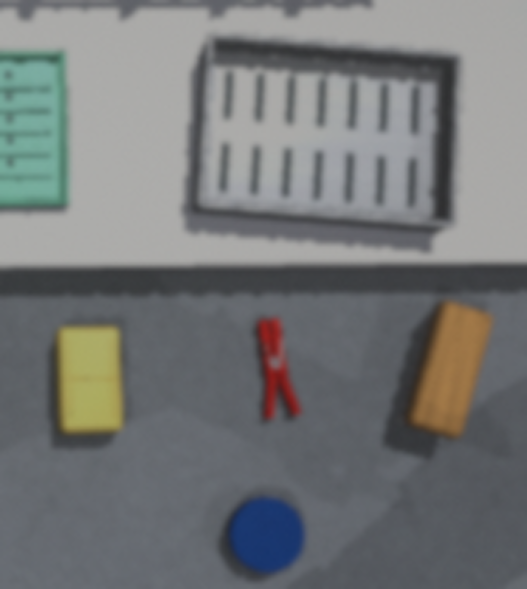

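```bash
cat > m2.py <<'E'
from h import *
for n in ('top','scene'):
    c=camera(n);P=cloud(c);hsv=cv2.cvtColor(c['pixels'],cv2.COLOR_BGR2HSV);ok=c['z_map']>100
    X,Y,Z=P[...,0],P[...,1],P[...,2]
    def rect(m,s):
        q=P[m&ok]
        if len(q)<8: return
        r=cv2.minAreaRect(q[:,:2].astype(np.float32)); print(n,s,len(q),np.round(r[0],1),np.round(r[1]),round(r[2],1),'z',np.percentile(q[:,2],[5,95]).round())
    rect((X>540)&(X<740)&(Y<-110)&(Y>-360)&(Z>58)&(Z<75),'holder rim')
    rect((X>540)&(X<740)&(Y<350)&(Y>130)&(Z>60)&(Z<75),'tray rim')
    rect((X>540)&(X<740)&(Y<80)&(Y>-70)&(Z>46)&(Z<60),'dish')
    rect((X>380)&(X<490)&(Y<-180)&(Y>-250)&(Z>6)&(Z<20),'red')
    rect((X>370)&(X<480)&(Y<390)&(Y>310)&(Z>6)&(Z<20),'yel')
    rect((X>370)&(X<510)&(Y<120)&(Y>20)&(Z>36)&(Z<55),'cup')
    rect((X>370)&(X<510)&(Y<260)&(Y>150)&(Z>6)&(Z<20),'scourer pad')
    for s,y0 in (('red',-213),('yel',345)):
        m=(abs(Y-y0)<35)&(abs(X-428)<55)&ok&(hsv[...,1]>120)&(Z>4)
        q=P[m][:,:2]; mu=q.mean(0); w,v=np.linalg.eigh(np.cov((q-mu).T)); d=v[:,1]*np.sign(v[0,1])
        t=(q-mu)@d; f=t>-5; lin=np.polyfit(t[f],((q-mu)@[-d[1],d[0]])[f],1)
        print(n,s,len(q),'mu',mu.round(1),'ang',np.degrees(np.arctan2(d[1],d[0])).round(1),'t',t.min().round(),t.max().round(),'frontslope',np.degrees(lin[0]).round(1), 'tip',(mu+d*t.max()).round(1))
E
python3 m2.py
```

```text
top holder rim 820 [ 629.7 -243.7] [202. 142.] 85.0 z [59. 71.]
top tray rim 687 [625.1 237.4] [164. 125.] 82.6 z [62. 71.]
top dish 480 [638.    4.5] [ 91. 125.] 89.6 z [46. 52.]
top red 216 [ 449.7 -211.8] [78. 28.] 5.8 z [ 8. 14.]
top yel 213 [427.4 346.9] [28. 80.] 87.3 z [ 7. 13.]
top cup 99 [431.2  76.2] [54. 53.] 44.2 z [39. 46.]
top scourer pad 445 [444.8 203.3] [60. 85.] 60.3 z [ 7. 15.]
top red 162 mu [ 446.7 -211.3] ang 8.1 t -36.0 37.0 frontslope -2.2 tip [ 483.1 -206.1]
top yel 197 mu [428.4 343.1] ang -6.9 t -41.0 39.0 frontslope 0.6 tip [467.1 338.5]
scene holder rim 553 [ 628.8 -245.5] [205. 143.] 84.9 z [59. 73.]
scene tray rim 551 [624.7 236.3] [163. 125.] 82.8 z [61. 73.]
scene dish 615 [638.1  -2.8] [164. 113.] 4.7 z [46. 53.]
scene red 129 [ 435.1 -217.4] [110.  57.] 1.9 z [ 7. 16.]
scene yel 147 [423. 354.] [86. 60.] 8.6 z [ 7. 16.]
scene cup 99 [431.9  74.4] [54. 54.] 49.1 z [37. 48.]
scene scourer pad 258 [440.3 207.4] [ 99. 134.] 88.9 z [ 7. 18.]
scene red 79 mu [ 444.9 -211. ] ang 6.1 t -35.0 37.0 frontslope 0.5 tip [ 482. -207.]
scene yel 113 mu [431.8 344. ] ang -9.5 t -44.0 37.0 frontslope 2.5 tip [468.3 337.9]
```

```bash
cat > g.py <<'E'
from h import *
import sys
# usage g.py x y z yaw
s=telemetry.get_state(); w,x,y,z=s['orientation']; R=Rn.from_quat([x,y,z,w]).as_matrix()
yaw=np.degrees(np.arctan2(R[1,0],R[0,0]))
print('t',round(s['clock'],2),'pos',np.round(s['tool_pos'],1),'yaw',round(yaw,1),'tilt',np.degrees(np.arccos(-R[2,2])).round(2),'F',np.round(s['force'],1),'w',round(s['gripper_width']*85.4,1),'q',np.round(s['q'],2))
for i in range(1,len(sys.argv)-3,4):
    a=list(map(float,sys.argv[i:i+4]))
    d=R.T@(np.array(a[:3])-s['tool_pos']); dy=(a[3]-yaw+180)%360-180
    print(a,'travel',d.round(1),'spin',round(-dy/8,2),'rows',np.ceil(max(np.linalg.norm(d)/62.5,abs(dy)/10.7)))
E
python3 g.py 446 -341 160 -18  446 -341 42 -18
```

```text
t 0.5 pos [ 279.6 -558.9  256.3] yaw 26.6 tilt 0.01 F [-0.6 -0.5  0.5] w 85.3 q [ 1.04  0.38  0.02  1.37 -0.01  1.39 -0.05]
[446.0, -341.0, 160.0, -18.0] travel [ 246.3 -120.5   96.3] spin 5.57 rows 5.0
[446.0, -341.0, 42.0, -18.0] travel [ 246.3 -120.4  214.3] spin 5.57 rows 6.0
```

Request:
{"fn": "send_rows", "kwargs": {
  "travel": [
    [246,-120,96],
    [246,-120,96],
    [246,-120,96],
    [246,-120,96],
    [246,-120,96],
    [246,-120,96],
    [246,-120,96],
    [246,-120,96],
    [246,-120,96]
  ],
  "spin": [5.57,5.57,5.57,5.57,5.57,5.57,5.57,5.57,5.57],
  "gripper": 70
}}

```text
clock: 1.62
tool_pos: [445.3, -342.8, 160.7]
orientation: [0.0, 0.988, -0.157, 0.0]
force: [0.5, 0.2, 0.7]
gripper_width: 0.821
```

```bash
python3 g.py 446 -341 42 -18; python3 -c "
from h import *
shot('wrist','w1.png')"
```

```text
t 1.62 pos [ 445.3 -342.8  160.7] yaw -18.1 tilt 0.04 F [0.5 0.2 0.7] w 70.1 q [ 0.61  0.31 -0.01  1.68  0.    1.15 -1.29]
[446.0, -341.0, 42.0, -18.0] travel [  0.   -2.  118.7] spin -0.01 rows 2.0
```

View pics/w1.png

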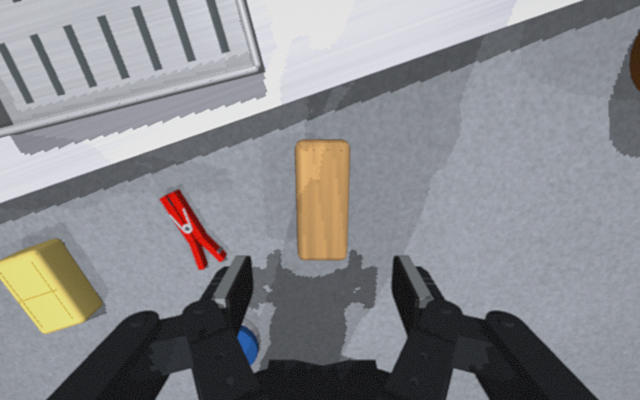

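The brush at (323,200) is centred between the fingers and aligned with them. The red peg's spring is at (187,228).

Request:
{"fn": "send_rows", "kwargs": {
  "travel": [
    [0,-1,60],
    [0,-1,100],
    [0,-1,119],
    [0,-1,119],
    [0,-1,119]
  ],
  "spin": [0,0,0,0,0]
}}

```text
clock: 2.3
tool_pos: [446.8, -341.3, 42.4]
orientation: [0.0, 0.988, -0.157, 0.001]
force: [0.0, -0.1, 0.6]
gripper_width: 0.817
```

Request:
{"fn": "send_rows", "kwargs": {
  "travel": [
    [0,0,0],
    [0,0,0],
    [0,0,0],
    [0,0,0],
    [0,0,0],
    [0,0,0]
  ],
  "spin": [0,0,0,0,0,0],
  "gripper": 30
}}

```text
clock: 3.05
tool_pos: [447.1, -341.3, 42.8]
orientation: [0.001, 0.988, -0.156, 0.001]
force: [-0.7, 0.2, 6.6]
gripper_width: 0.501
```

Request:
{"fn": "send_rows", "kwargs": {
  "travel": [
    [0,0,-30],
    [0,0,-80],
    [0,0,-120],
    [0,0,-120]
  ],
  "spin": [0,0,0,0]
}}

```text
clock: 3.55
tool_pos: [448.1, -341.9, 165.6]
orientation: [0.002, 0.988, -0.156, 0.003]
force: [-0.1, 0.1, -1.8]
gripper_width: 0.499
```

```bash
python3 - <<'E'
import numpy as np
c=np.array([629.3,-244.5]);a=np.radians(-5);ux=np.array([np.cos(a),np.sin(a)]);uy=np.array([-ux[1],ux[0]])
print('brush',c-45*uy,'scourer',c+45*uy)
c=np.array([625,237]);a=np.radians(-7.3);ux=np.array([np.cos(a),np.sin(a)]);uy=np.array([-ux[1],ux[0]])
print('tray',c-30*uy,c+30*uy)
E
python3 g.py 625 -289 160 -5; python3 -c "
from h import *
shot('wrist','w2.png')"
```

```text
brush [ 625.37799158 -289.32876141] scourer [ 633.22200842 -199.67123859]
tray [621.18806174 207.24316672] [628.81193826 266.75683328]
t 3.55 pos [ 448.1 -341.9  165.6] yaw -18.0 tilt 0.44 F [-0.1  0.1 -1.8] w 42.6 q [ 0.61  0.31 -0.01  1.68  0.    1.15 -1.29]
[625.0, -289.0, 160.0, -5.0] travel [ 151.9 -104.9    6.5] spin -1.62 rows 3.0
```

View pics/w2.png

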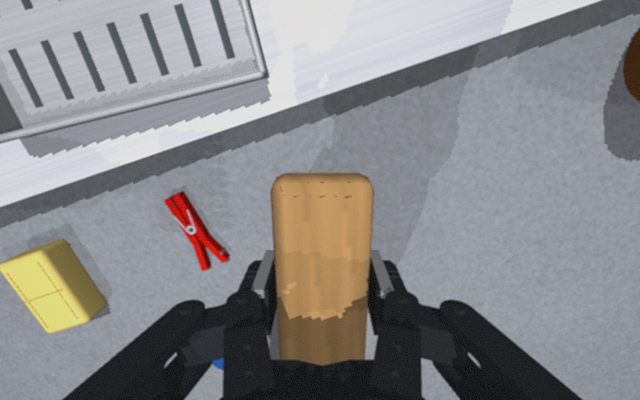

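The brush is held squarely; its head is at (322,190).

Request:
{"fn": "send_rows", "kwargs": {
  "travel": [
    [40,-28,0],
    [92,-63,0],
    [140,-96,0],
    [152,-105,6],
    [152,-105,6],
    [152,-105,6]
  ],
  "spin": [-0.6,-1.2,-1.62,-1.62,-1.62,-1.62]
}}

```text
clock: 4.35
tool_pos: [621.5, -289.1, 154.6]
orientation: [0.0, 0.999, -0.045, -0.001]
force: [0.3, -0.4, -0.8]
gripper_width: 0.503
```

```bash
python3 g.py 625 -289 87 -5; python3 -c "
from h import *
shot('wrist','w3.png')"
```

```text
t 4.35 pos [ 621.5 -289.1  154.6] yaw -5.2 tilt 0.12 F [ 0.3 -0.4 -0.8] w 43.0 q [ 0.44  0.58 -0.09  1.31  0.05  1.25 -1.3 ]
[625.0, -289.0, 87.0, -5.0] travel [ 3.6 -0.5 67.6] spin -0.02 rows 2.0
```

View pics/w3.png

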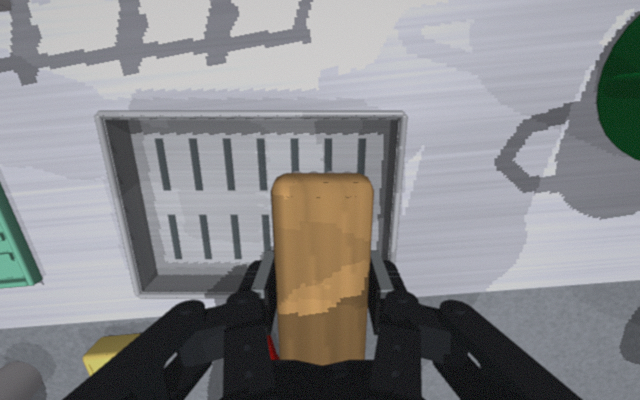

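Request:
{"fn": "send_rows", "kwargs": {
  "travel": [
    [3,0,30],
    [3,0,55],
    [3,0,65],
    [3,0,68],
    [3,0,68]
  ],
  "spin": [0,0,0,0,0]
}}

```text
clock: 5.03
tool_pos: [626.5, -288.5, 88.4]
orientation: [0.0, 0.999, -0.044, 0.001]
force: [-0.5, 0.5, -1.2]
gripper_width: 0.504
```

```bash
python3 g.py 625 -289 86 -5
```

```text
t 5.03 pos [ 626.5 -288.5   88.4] yaw -5.1 tilt 0.09 F [-0.5  0.5 -1.2] w 43.1 q [ 0.44  0.64 -0.09  1.37  0.06  1.13 -1.31]
[625.0, -289.0, 86.0, -5.0] travel [-1.4  0.7  2.4] spin -0.01 rows 1.0
```

Request:
{"fn": "send_rows", "kwargs": {
  "travel": [
    [0,0,1.5],
    [0,0,2],
    [0,0,2]
  ],
  "spin": [0,0,0]
}}

```text
clock: 5.4
tool_pos: [626.5, -288.0, 85.9]
orientation: [0.0, 0.999, -0.044, 0.0]
force: [-0.7, 0.6, 1.2]
gripper_width: 0.506
```

Request:
{"fn": "send_rows", "kwargs": {
  "travel": [
    [0,0,0],
    [0,0,0],
    [0,0,0],
    [0,0,-15],
    [0,0,-40],
    [0,0,-90],
    [0,0,-110]
  ],
  "spin": [0,0,0,0,0,0,0],
  "gripper": 58
}}

```text
clock: 6.28
tool_pos: [627.6, -288.5, 200.6]
orientation: [0.001, 0.999, -0.044, 0.003]
force: [0.5, 0.3, 0.2]
gripper_width: 0.68
```

```bash
python3 g.py 445 -211.5 110 6 445 -211.5 30 6; python3 -c "
from h import *
shot('wrist','w4.png')"
```

```text
t 6.28 pos [ 627.6 -288.5  200.6] yaw -5.0 tilt 0.36 F [0.5 0.3 0.2] w 58.1 q [ 0.44  0.55 -0.09  1.25  0.05  1.34 -1.3 ]
[445.0, -211.5, 110.0, 6.0] travel [-189.2  -60.9   89.3] spin -1.38 rows 4.0
[445.0, -211.5, 30.0, 6.0] travel [-189.7  -61.   169.3] spin -1.38 rows 5.0
```

View pics/w4.png

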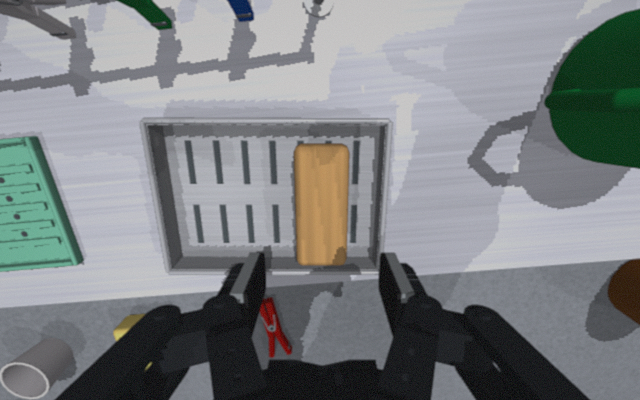

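The brush is standing in the right half of the holder, at (321,205). Next is the red peg.

Request:
{"fn": "send_rows", "kwargs": {
  "travel": [
    [-50,-16,0],
    [-100,-32,20],
    [-150,-48,60],
    [-186,-59,80],
    [-188,-60.5,87],
    [-188,-60.5,87],
    [-188,-60.5,87]
  ],
  "spin": [-0.5,-1,-1.38,-1.38,-1.38,-1.38,-1.38],
  "gripper": 45
}}

```text
clock: 7.2
tool_pos: [446.0, -211.8, 109.5]
orientation: [0.0, 0.999, 0.053, 0.001]
force: [0.2, -0.9, 1.3]
gripper_width: 0.527
```

```bash
python3 g.py 445 -211.5 30 6; python3 -c "
from h import *
c=shot('wrist','w5.png')
hsv=cv2.cvtColor(c['pixels'],cv2.COLOR_BGR2HSV);P=cloud(c)
m=(cv2.inRange(hsv,(0,150,50),(6,255,255))|cv2.inRange(hsv,(174,150,50),(180,255,255)))>0
m&=(c['z_map']>50)&(P[...,2]>5)&(P[...,2]<20)
q=P[m];print(len(q),q.min(0),q.max(0))
for x in range(395,490,8):
  s=q[abs(q[:,0]-x)<2]
  if len(s): print(x,s[:,1].min().round(1),s[:,1].max().round(1),s[:,2].max().round(1))
"
```

```text
t 7.2 pos [ 446.  -211.8  109.5] yaw 6.0 tilt 0.15 F [ 0.2 -0.9  1.3] w 45.0 q [ 0.51  0.24 -0.15  1.91  0.04  0.99 -1.12]
[445.0, -211.5, 30.0, 6.0] travel [-1.2 -0.5 79.5] spin 0.0 rows 2.0
1660 [ 408.55182313 -229.21990458    6.3984275 ] [ 489.32119928 -199.40315826   14.82265624]
411 -229.2 -201.7 13.8
419 -228.4 -203.2 14.3
427 -225.3 -203.4 14.1
435 -222.8 -204.3 14.0
443 -220.3 -204.0 14.1
451 -219.3 -203.2 14.0
459 -218.3 -202.5 13.9
467 -215.2 -203.9 14.2
475 -216.6 -200.9 14.4
483 -215.6 -199.4 14.1
```

View pics/w5.png

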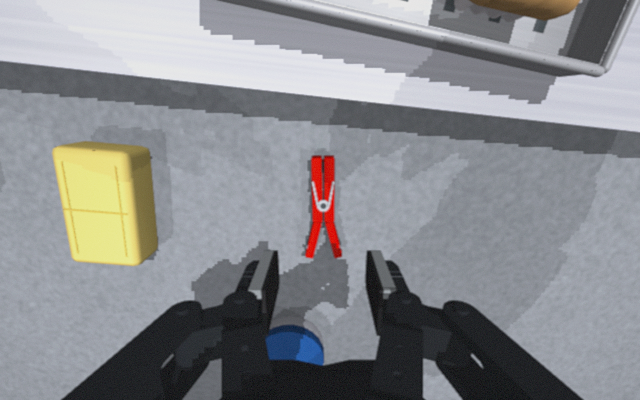

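The red peg is centred and upright in the view, with its spring at (323,206).

Request:
{"fn": "send_rows", "kwargs": {
  "travel": [
    [1,0,40],
    [2,0,65],
    [2,0,78],
    [2,0,81.5],
    [2,0,81.5]
  ],
  "spin": [0,0,0,0,0]
}}

```text
clock: 7.88
tool_pos: [446.9, -211.2, 27.4]
orientation: [0.0, 0.999, 0.052, 0.0]
force: [-0.2, 0.3, 0.4]
gripper_width: 0.523
```

Request:
{"fn": "send_rows", "kwargs": {
  "travel": [
    [0,0,0],
    [0,0,0],
    [0,0,0],
    [0,0,0],
    [0,0,0]
  ],
  "spin": [0,0,0,0,0],
  "gripper": 5
}}

```text
clock: 8.5
tool_pos: [447.0, -211.4, 27.9]
orientation: [0.0, 0.999, 0.052, 0.001]
force: [-1.0, 0.5, 6.7]
gripper_width: 0.179
```

Request:
{"fn": "send_rows", "kwargs": {
  "travel": [
    [0,0,-25],
    [0,0,-75],
    [0,0,-120],
    [0,0,-130],
    [0,0,-130]
  ],
  "spin": [0,0,0,0,0]
}}

```text
clock: 9.12
tool_pos: [446.5, -211.1, 157.3]
orientation: [0.0, 0.999, 0.052, 0.001]
force: [0.5, 0.6, -1.1]
gripper_width: 0.179
```

```bash
python3 g.py 621 207 160 -7; python3 -c "
from h import *
shot('wrist','w6.png')"
```

```text
t 9.12 pos [ 446.5 -211.1  157.3] yaw 6.0 tilt 0.09 F [ 0.5  0.6 -1.1] w 15.3 q [ 0.51  0.18 -0.15  1.86  0.03  1.1  -1.12]
[621.0, 207.0, 160.0, -7.0] travel [ 217.4 -397.5   -2.7] spin 1.63 rows 8.0
```

View pics/w6.png

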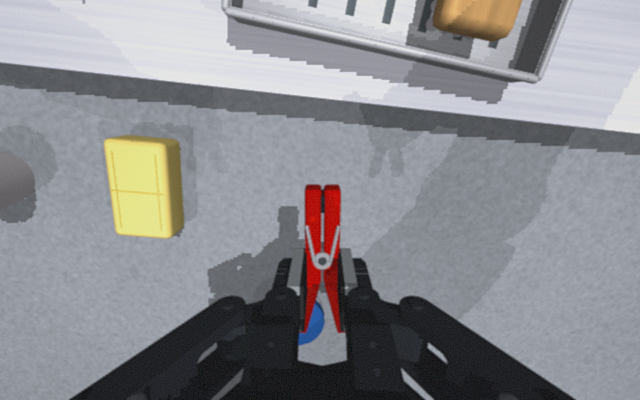

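The red peg is held, spring at (322,260). I'll carry it to the right half of the tray.

Request:
{"fn": "send_rows", "kwargs": {
  "travel": [
    [25,-46,-2],
    [54,-98,-2],
    [83,-150,-2],
    [112,-204,-2],
    [141,-258,-2],
    [170,-310,-2],
    [198,-362,-2],
    [215,-392,-2],
    [217,-397,-2],
    [217,-397,-2],
    [217,-397,-2]
  ],
  "spin": [0.3,0.6,0.9,1.2,1.5,1.63,1.63,1.63,1.63,1.63,1.63]
}}

```text
clock: 10.55
tool_pos: [620.3, 204.4, 158.2]
orientation: [0.001, 0.998, -0.062, -0.0]
force: [-0.4, -0.8, 0.7]
gripper_width: 0.177
```

```bash
python3 g.py 621 207 73 -7; python3 -c "
from h import *
shot('wrist','w7.png')"
```

```text
t 10.55 pos [620.3 204.4 158.2] yaw -7.1 tilt 0.09 F [-0.4 -0.8  0.7] w 15.1 q [-0.14  0.53 -0.33  1.41  0.18  1.24 -2.18]
[621.0, 207.0, 73.0, -7.0] travel [ 0.4 -2.7 85.2] spin -0.02 rows 2.0
```

View pics/w7.png

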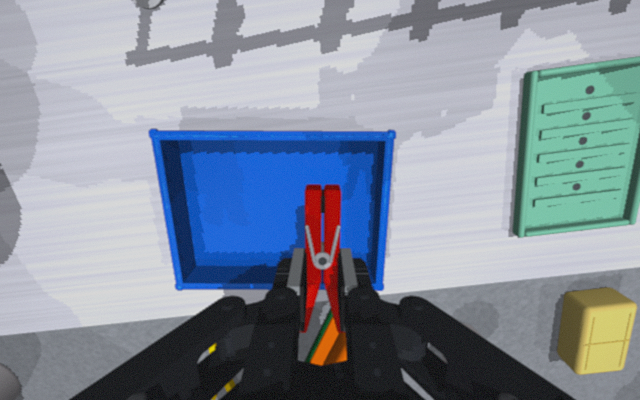

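Request:
{"fn": "send_rows", "kwargs": {
  "travel": [
    [1,-2,40],
    [1,-2,70],
    [1,-2,82],
    [1,-2,85.5],
    [1,-2,85.5]
  ],
  "spin": [0,0,0,0,0]
}}

```text
clock: 11.22
tool_pos: [622.4, 208.4, 74.5]
orientation: [-0.0, 0.998, -0.061, 0.001]
force: [-0.7, -0.3, -0.2]
gripper_width: 0.18
```

```bash
python3 g.py 621 207 71 -7
```

```text
t 11.22 pos [622.4 208.4  74.5] yaw -7.0 tilt 0.1 F [-0.7 -0.3 -0.2] w 15.4 q [-0.15  0.61 -0.32  1.48  0.21  1.09 -2.21]
[621.0, 207.0, 71.0, -7.0] travel [-1.2  1.6  3.5] spin -0.01 rows 1.0
```

Request:
{"fn": "send_rows", "kwargs": {
  "travel": [
    [0,0,1.5],
    [0,0,2.5],
    [0,0,2.5]
  ],
  "spin": [0,0,0]
}}

```text
clock: 11.6
tool_pos: [621.8, 208.5, 71.1]
orientation: [-0.0, 0.998, -0.061, 0.0]
force: [0.9, 0.5, -1.2]
gripper_width: 0.176
```

Request:
{"fn": "send_rows", "kwargs": {
  "travel": [
    [0,0,0],
    [0,0,0],
    [0,0,0],
    [0,0,-15],
    [0,0,-50],
    [0,0,-90],
    [0,0,-90]
  ],
  "spin": [0,0,0,0,0,0,0],
  "gripper": 32
}}

```text
clock: 12.48
tool_pos: [623.9, 209.6, 166.5]
orientation: [-0.002, 0.998, -0.061, 0.004]
force: [0.7, 0.1, 0.7]
gripper_width: 0.376
```

```bash
python3 g.py 431 343 110 -6.5; python3 -c "
from h import *
shot('wrist','w8.png')"
```

```text
t 12.47 pos [623.9 209.6 166.5] yaw -7.0 tilt 0.49 F [0.7 0.1 0.7] w 32.1 q [-0.14  0.52 -0.34  1.39  0.18  1.25 -2.18]
[431.0, 343.0, 110.0, -6.5] travel [-208.2 -108.6   55.4] spin -0.07 rows 4.0
```

View pics/w8.png

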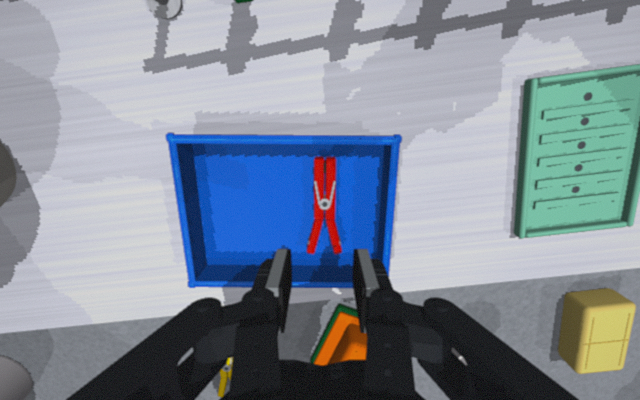

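The red peg is lying flat in the tray at (325,205). On to the yellow peg.

Request:
{"fn": "send_rows", "kwargs": {
  "travel": [
    [-50,-26,0],
    [-100,-52,15],
    [-150,-78,35],
    [-195,-102,48],
    [-206,-107.5,51],
    [-206,-107.5,51],
    [-206,-107.5,51]
  ],
  "spin": [-0.06,-0.06,-0.06,-0.06,-0.06,-0.06,-0.06],
  "gripper": 45
}}

```text
clock: 13.4
tool_pos: [432.1, 339.1, 110.0]
orientation: [0.0, 0.998, -0.058, 0.0]
force: [0.4, 0.5, 0.7]
gripper_width: 0.524
```

```bash
python3 g.py 431 343 28 -6.5; python3 -c "
from h import *
c=shot('wrist','w9.png')
hsv=cv2.cvtColor(c['pixels'],cv2.COLOR_BGR2HSV);P=cloud(c)
m=(cv2.inRange(hsv,(20,100,50),(33,255,255)))>0
m&=(c['z_map']>50)&(P[...,2]>5)&(P[...,2]<20)&(P[...,0]>360)
q=P[m];print(len(q),q.min(0),q.max(0))
for x in range(380,480,8):
  s=q[abs(q[:,0]-x)<2]
  if len(s): print(x,s[:,1].min().round(1),s[:,1].max().round(1),s[:,2].max().round(1))
"
```

```text
t 13.4 pos [432.1 339.1 110. ] yaw -6.7 tilt 0.05 F [0.4 0.5 0.7] w 44.8 q [-0.37  0.38 -0.43  1.75  0.18  1.05 -2.55]
[431.0, 343.0, 28.0, -6.5] travel [-1.6 -3.8 82. ] spin -0.02 rows 2.0
1905 [386.52529074 161.31616377   5.07852014] [490.84844007 363.90268592  14.83961196]
388 335.2 361.1 14.0
396 201.2 362.9 13.9
404 210.2 360.1 13.9
412 225.2 356.7 14.3
420 238.4 354.0 14.1
428 243.6 352.8 14.2
436 238.9 351.9 14.6
444 234.9 350.8 14.3
452 230.3 349.5 14.0
460 224.6 349.4 14.2
468 161.3 347.5 14.1
476 174.3 218.2 13.7
```

View pics/w9.png

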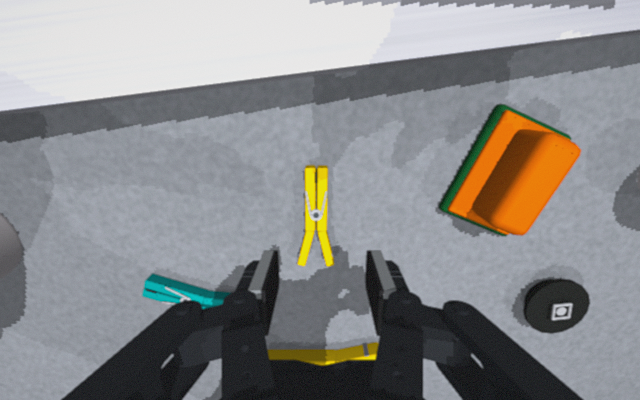

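The small yellow peg is at (316,215), about 4 mm left of centre; the turquoise one is clear of the fingers.

Request:
{"fn": "send_rows", "kwargs": {
  "travel": [
    [-1.5,-4.5,40],
    [-1.5,-4.5,65],
    [-1.5,-4.5,78],
    [-1.5,-4.5,82],
    [-1.5,-4.5,82]
  ],
  "spin": [0,0,0,0,0]
}}

```text
clock: 14.08
tool_pos: [430.1, 345.0, 28.5]
orientation: [-0.0, 0.998, -0.057, 0.0]
force: [0.3, 0.1, 0.2]
gripper_width: 0.529
```

Request:
{"fn": "send_rows", "kwargs": {
  "travel": [
    [0,0,0],
    [0,0,0],
    [0,0,0],
    [0,0,0],
    [0,0,0]
  ],
  "spin": [0,0,0,0,0],
  "gripper": 5
}}

```text
clock: 14.7
tool_pos: [430.0, 345.5, 29.0]
orientation: [-0.001, 0.998, -0.057, 0.001]
force: [-1.2, -1.0, 6.2]
gripper_width: 0.174
```

Request:
{"fn": "send_rows", "kwargs": {
  "travel": [
    [0,0,-25],
    [0,0,-75],
    [0,0,-120],
    [0,0,-130],
    [0,0,-130]
  ],
  "spin": [0,0,0,0,0]
}}

```text
clock: 15.32
tool_pos: [429.6, 345.0, 158.3]
orientation: [-0.0, 0.998, -0.057, 0.001]
force: [0.0, -0.6, 0.1]
gripper_width: 0.174
```

```bash
python3 g.py 628 266 160 -7; python3 -c "
from h import *
shot('wrist','w10.png')"
```

```text
t 15.32 pos [429.6 345.  158.3] yaw -6.5 tilt 0.08 F [ 0.  -0.6  0.1] w 14.9 q [-0.37  0.33 -0.44  1.7   0.15  1.15 -2.54]
[628.0, 266.0, 160.0, -7.0] travel [206.1  55.9  -1.4] spin 0.06 rows 4.0
```

View pics/w10.png

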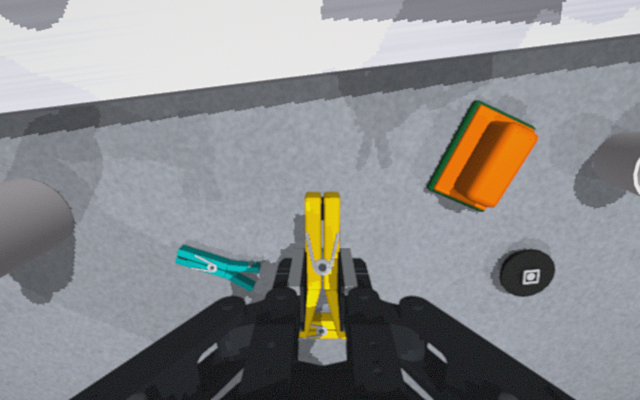

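Request:
{"fn": "send_rows", "kwargs": {
  "travel": [
    [45,12,-2],
    [100,27,-2],
    [155,42,-2],
    [198,54,-2],
    [205,56,-2],
    [205,56,-2],
    [205,56,-2]
  ],
  "spin": [0.06,0.06,0.06,0.06,0.06,0.06,0.06]
}}

```text
clock: 16.25
tool_pos: [625.0, 267.5, 159.2]
orientation: [-0.0, 0.998, -0.06, -0.001]
force: [-0.1, -0.1, -0.2]
gripper_width: 0.179
```

```bash
python3 g.py 628 266 75 -7; python3 -c "
from h import *
shot('wrist','w11.png')"
```

```text
t 16.25 pos [625.  267.5 159.2] yaw -6.9 tilt 0.1 F [-0.1 -0.1 -0.2] w 15.3 q [-0.23  0.58 -0.35  1.32  0.2   1.27 -2.27]
[628.0, 266.0, 75.0, -7.0] travel [ 3.3  1.1 84.2] spin 0.01 rows 2.0
```

View pics/w11.png

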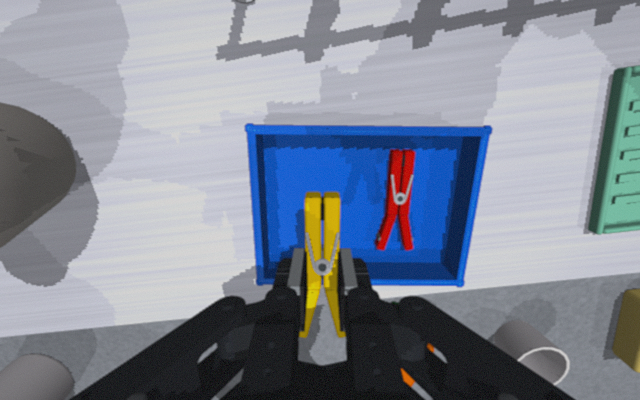

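Request:
{"fn": "send_rows", "kwargs": {
  "travel": [
    [3,1,40],
    [3,1,70],
    [3,1,81],
    [3,1,84],
    [3,1,84]
  ],
  "spin": [0,0,0,0,0]
}}

```text
clock: 16.92
tool_pos: [630.0, 265.2, 77.2]
orientation: [-0.001, 0.998, -0.061, 0.001]
force: [0.4, -0.4, -0.9]
gripper_width: 0.174
```

```bash
python3 g.py 628 266 72 -7
```

```text
t 16.93 pos [630.  265.2  77.2] yaw -7.0 tilt 0.11 F [ 0.4 -0.4 -0.9] w 14.9 q [-0.23  0.66 -0.33  1.39  0.22  1.13 -2.28]
[628.0, 266.0, 72.0, -7.0] travel [-2.1 -0.5  5.2] spin -0.0 rows 1.0
```

Request:
{"fn": "send_rows", "kwargs": {
  "travel": [
    [-1,0,2.5],
    [-1,0,3.8],
    [-1,0,3.8]
  ],
  "spin": [0,0,0]
}}

```text
clock: 17.3
tool_pos: [628.6, 264.7, 72.2]
orientation: [-0.0, 0.998, -0.061, 0.0]
force: [0.9, -0.8, 0.4]
gripper_width: 0.178
```

Request:
{"fn": "send_rows", "kwargs": {
  "travel": [
    [0,0,0],
    [0,0,0],
    [0,0,0],
    [0,0,-15],
    [0,0,-50],
    [0,0,-90],
    [0,0,-90]
  ],
  "spin": [0,0,0,0,0,0,0],
  "gripper": 32
}}

```text
clock: 18.18
tool_pos: [630.6, 266.0, 168.0]
orientation: [-0.002, 0.998, -0.061, 0.004]
force: [0.9, -0.3, -0.5]
gripper_width: 0.375
```

```bash
python3 g.py 445 203.5 150 -29 445 203.5 43 -29; python3 -c "
from h import *
shot('wrist','w12.png')"
```

```text
t 18.18 pos [630.6 266.  168. ] yaw -7.0 tilt 0.5 F [ 0.9 -0.3 -0.5] w 32.0 q [-0.22  0.58 -0.35  1.3   0.2   1.28 -2.26]
[445.0, 203.5, 150.0, -29.0] travel [-176.7   84.9   16.3] spin 2.75 rows 4.0
[445.0, 203.5, 43.0, -29.0] travel [-177.5   85.4  123.2] spin 2.75 rows 4.0
```

View pics/w12.png

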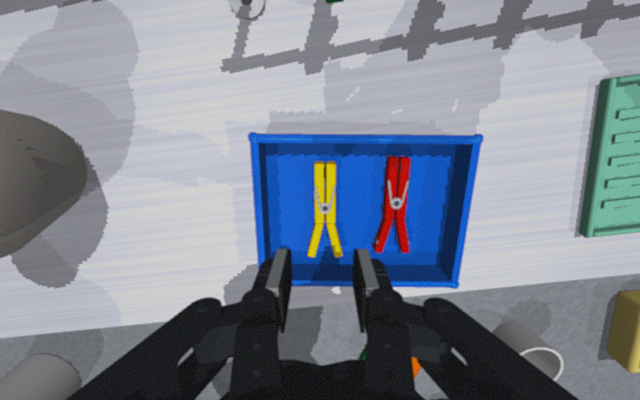

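Both pegs lie flat in the tray, at (325,208) and (397,204). Next is the scourer.

Request:
{"fn": "send_rows", "kwargs": {
  "travel": [
    [-45,22,0],
    [-95,46,6],
    [-145,70,12],
    [-172,83,12],
    [-174,84.5,12],
    [-174,84.5,12],
    [-174,84.5,12]
  ],
  "spin": [0.7,1.4,2.1,2.75,2.75,2.75,2.75],
  "gripper": 60
}}

```text
clock: 19.1
tool_pos: [446.3, 202.4, 150.0]
orientation: [-0.0, 0.968, -0.25, -0.0]
force: [0.0, 0.7, -0.1]
gripper_width: 0.708
```

```bash
python3 g.py 445 203.5 43 -29; python3 -c "
from h import *
c=shot('wrist','w13.png')
P=cloud(c)
m=(c['z_map']>50)&(P[...,2]>40)&(P[...,2]<52)&(abs(P[...,0]-445)<50)&(abs(P[...,1]-203)<45)
print(m.sum(),cv2.minAreaRect(P[m][:,:2].astype(np.float32)))
"
```

```text
t 19.1 pos [446.3 202.4 150. ] yaw -29.0 tilt 0.03 F [ 0.   0.7 -0.1] w 60.5 q [-0.19  0.2  -0.34  1.87  0.07  1.09 -2.63]
[445.0, 203.5, 43.0, -29.0] travel [ -1.7  -0.3 107. ] spin -0.0 rows 2.0
2727 ((446.0185546875, 203.47694396972656), (27.971851348876953, 64.4112548828125), 59.93796920776367)
```

View pics/w13.png

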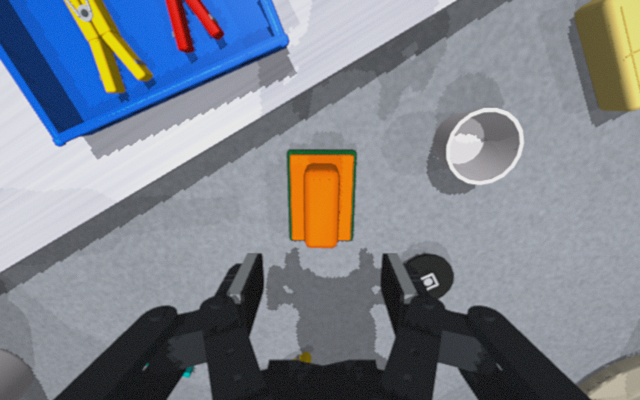

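The scourer is centred at (321,200) and aligned; the cup at (486,146) is clear.

Request:
{"fn": "send_rows", "kwargs": {
  "travel": [
    [0,0,50],
    [0,0,90],
    [0,0,106],
    [0,0,106],
    [0,0,106]
  ],
  "spin": [0,0,0,0,0]
}}

```text
clock: 19.77
tool_pos: [446.7, 202.8, 45.5]
orientation: [-0.001, 0.968, -0.251, 0.001]
force: [1.3, -0.5, 0.4]
gripper_width: 0.7
```

Request:
{"fn": "send_rows", "kwargs": {
  "travel": [
    [0,0,0],
    [0,0,0],
    [0,0,0],
    [0,0,0],
    [0,0,0],
    [0,0,0]
  ],
  "spin": [0,0,0,0,0,0],
  "gripper": 15
}}

```text
clock: 20.52
tool_pos: [446.4, 202.5, 45.2]
orientation: [-0.001, 0.968, -0.251, 0.001]
force: [-0.4, -0.6, 6.8]
gripper_width: 0.314
```

Request:
{"fn": "send_rows", "kwargs": {
  "travel": [
    [0,0,-25],
    [0,0,-75],
    [0,0,-120],
    [0,0,-120],
    [0,0,-120]
  ],
  "spin": [0,0,0,0,0]
}}

```text
clock: 21.15
tool_pos: [445.3, 201.9, 163.8]
orientation: [0.0, 0.968, -0.251, 0.0]
force: [-0.8, -0.2, -1.0]
gripper_width: 0.32
```

```bash
python3 g.py 633 -198 160 -5; python3 -c "
from h import *
shot('wrist','w14.png')"
```

```text
t 21.15 pos [445.3 201.9 163.8] yaw -29.0 tilt 0.01 F [-0.8 -0.2 -1. ] w 27.3 q [-0.18  0.18 -0.35  1.85  0.07  1.12 -2.63]
[633.0, -198.0, 160.0, -5.0] travel [358.2 258.6   3.9] spin -3.0 rows 8.0
```

View pics/w14.png

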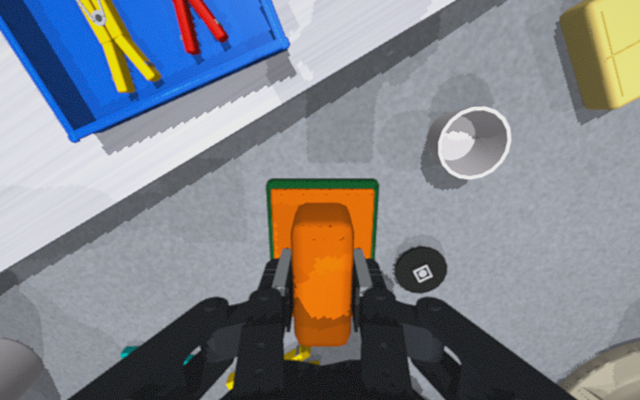

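Request:
{"fn": "send_rows", "kwargs": {
  "travel": [
    [36,26,3],
    [80,58,3],
    [127,92,3],
    [174,126,3],
    [221,160,3],
    [268,194,3],
    [315,228,3],
    [350,253,3],
    [358,258,3],
    [358,258,3],
    [358,258,3]
  ],
  "spin": [-0.3,-0.7,-1.1,-1.5,-2,-2.4,-2.8,-3,-3,-3,-3]
}}

```text
clock: 22.58
tool_pos: [633.1, -194.9, 160.4]
orientation: [-0.001, 0.999, -0.043, -0.001]
force: [0.3, 0.5, -0.3]
gripper_width: 0.32
```

```bash
python3 g.py 633 -198 91 -5; python3 -c "
from h import *
c=shot('wrist','w15.png')"
```

```text
t 22.57 pos [ 633.1 -194.9  160.4] yaw -4.9 tilt 0.1 F [ 0.3  0.5 -0.3] w 27.3 q [ 0.34  0.53 -0.14  1.38  0.07  1.24 -1.45]
[633.0, -198.0, 91.0, -5.0] travel [ 0.2  3.2 69.4] spin 0.01 rows 2.0
```

View pics/w15.png

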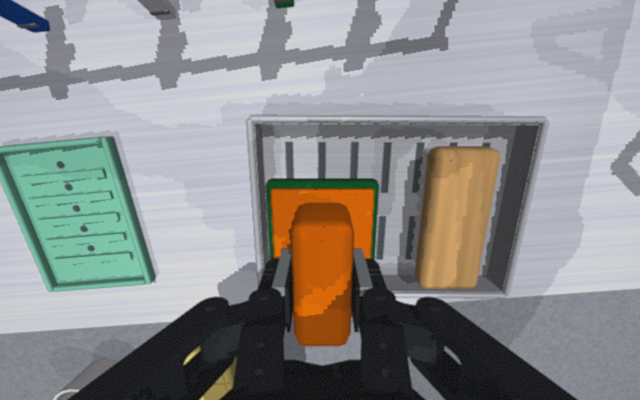

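Request:
{"fn": "send_rows", "kwargs": {
  "travel": [
    [0,3,30],
    [0,3,55],
    [0,3,67],
    [0,3,70],
    [0,3,70]
  ],
  "spin": [0,0,0,0,0]
}}

```text
clock: 23.25
tool_pos: [633.6, -199.9, 91.9]
orientation: [0.0, 0.999, -0.044, 0.001]
force: [-1.0, 0.0, -0.2]
gripper_width: 0.312
```

```bash
python3 g.py 633 -198 88.3 -5
```

```text
t 23.25 pos [ 633.6 -199.9   91.9] yaw -5.0 tilt 0.07 F [-1.   0.  -0.2] w 26.7 q [ 0.35  0.59 -0.13  1.45  0.08  1.11 -1.46]
[633.0, -198.0, 88.3, -5.0] travel [-0.8 -1.9  3.6] spin -0.0 rows 1.0
```

Request:
{"fn": "send_rows", "kwargs": {
  "travel": [
    [0,0,1.5],
    [0,0,2.5],
    [0,0,2.5]
  ],
  "spin": [0,0,0]
}}

```text
clock: 23.62
tool_pos: [633.2, -200.2, 88.7]
orientation: [-0.0, 0.999, -0.044, 0.0]
force: [0.1, -0.1, -1.2]
gripper_width: 0.314
```

Request:
{"fn": "send_rows", "kwargs": {
  "travel": [
    [0,0,0],
    [0,0,0],
    [0,0,0],
    [0,0,-15],
    [0,0,-40],
    [0,0,-80],
    [0,0,-90],
    [0,0,-90]
  ],
  "spin": [0,0,0,0,0,0,0,0],
  "gripper": 45
}}

```text
clock: 24.62
tool_pos: [633.7, -200.3, 180.0]
orientation: [0.0, 0.999, -0.044, 0.001]
force: [-0.1, -0.0, -0.3]
gripper_width: 0.524
```

```bash
python3 g.py 440 -58 150 0.5; python3 -c "
from h import *
shot('wrist','w16.png')"
```

```text
t 24.62 pos [ 633.7 -200.3  180. ] yaw -5.0 tilt 0.14 F [-0.1 -0.  -0.3] w 44.8 q [ 0.35  0.51 -0.13  1.35  0.07  1.28 -1.45]
[440.0, -58.0, 150.0, 0.5] travel [-205.5 -124.8   29.5] spin -0.69 rows 4.0
```

View pics/w16.png

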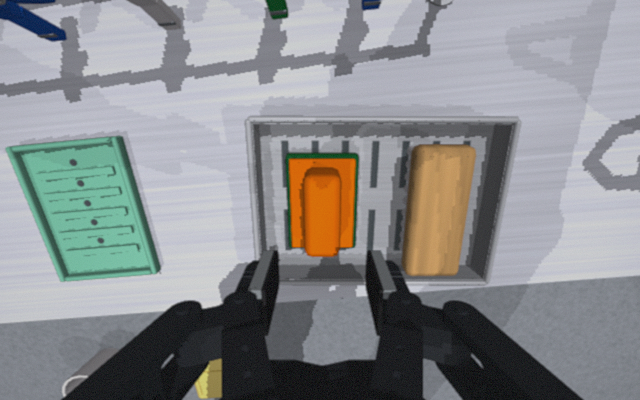

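The scourer is in the holder at (322,200), beside the brush at (440,210). The soap is last.

Request:
{"fn": "send_rows", "kwargs": {
  "travel": [
    [-42,-25,0],
    [-90,-55,10],
    [-140,-85,20],
    [-190,-115,29],
    [-204,-124,29],
    [-204,-124,29],
    [-204,-124,29]
  ],
  "spin": [-0.2,-0.4,-0.6,-0.69,-0.69,-0.69,-0.69],
  "gripper": 74
}}

```text
clock: 25.55
tool_pos: [441.9, -59.7, 149.7]
orientation: [0.0, 1.0, 0.004, 0.0]
force: [0.4, -0.7, 1.1]
gripper_width: 0.865
```

```bash
python3 g.py 440 -58 31 0.5; python3 -c "
from h import *
c=shot('wrist','w17.png')
P=cloud(c)
m=(c['z_map']>50)&(P[...,2]>29)&(P[...,2]<40)&(abs(P[...,0]-440)<60)&(abs(P[...,1]+58)<45)
print(m.sum(),cv2.minAreaRect(P[m][:,:2].astype(np.float32)))
m=(c['z_map']>50)&(P[...,2]>48)&(P[...,2]<60)&(abs(P[...,0]-638)<100)&(abs(P[...,1]-4)<70)
print(m.sum(),cv2.minAreaRect(P[m][:,:2].astype(np.float32)))
"
```

```text
t 25.55 pos [441.9 -59.7 149.7] yaw 0.4 tilt 0.06 F [ 0.4 -0.7  1.1] w 73.9 q [ 0.29  0.1  -0.24  1.97  0.03  1.07 -1.52]
[440.0, -58.0, 31.0, 0.5] travel [ -2.   -1.7 118.7] spin -0.01 rows 2.0
5685 ((439.7752685546875, -57.33283233642578), (84.36872863769531, 49.51811599731445), 1.0079436302185059)
1481 ((577.9451904296875, 4.464057922363281), (5.770556926727295, 91.98624420166016), 0.36382579803466797)
```

View pics/w17.png

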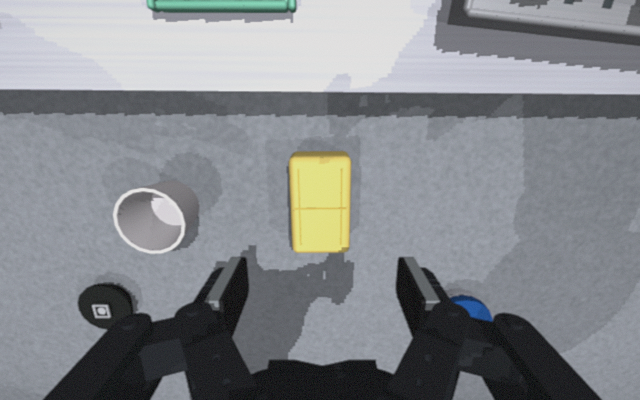

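The soap at (321,202) is aligned; the cup at (155,218) is well clear.

Request:
{"fn": "send_rows", "kwargs": {
  "travel": [
    [-2,-2,50],
    [-2,-2,95],
    [-2,-2,115],
    [-2,-2,118],
    [-2,-2,118]
  ],
  "spin": [0,0,0,0,0]
}}

```text
clock: 26.22
tool_pos: [439.6, -57.1, 32.0]
orientation: [-0.0, 1.0, 0.004, 0.0]
force: [1.2, -0.7, -0.3]
gripper_width: 0.867
```

Request:
{"fn": "send_rows", "kwargs": {
  "travel": [
    [0,0,0],
    [0,0,0],
    [0,0,0],
    [0,0,0],
    [0,0,0],
    [0,0,0]
  ],
  "spin": [0,0,0,0,0,0],
  "gripper": 35
}}

```text
clock: 26.98
tool_pos: [439.9, -57.0, 32.8]
orientation: [0.0, 1.0, 0.004, 0.001]
force: [-0.5, -1.0, 5.4]
gripper_width: 0.572
```

Request:
{"fn": "send_rows", "kwargs": {
  "travel": [
    [0,0,-25],
    [0,0,-75],
    [0,0,-120],
    [0,0,-120],
    [0,0,-120]
  ],
  "spin": [0,0,0,0,0]
}}

```text
clock: 27.6
tool_pos: [438.4, -56.8, 151.3]
orientation: [0.0, 1.0, 0.004, 0.0]
force: [-0.6, -0.4, -1.9]
gripper_width: 0.573
```

```bash
python3 g.py 638.5 4.5 150 0; python3 -c "
from h import *
shot('wrist','w18.png')"
```

```text
t 27.6 pos [438.4 -56.8 151.3] yaw 0.5 tilt 0.01 F [-0.6 -0.4 -1.9] w 49.0 q [ 0.29  0.09 -0.24  1.98  0.02  1.07 -1.53]
[638.5, 4.5, 150.0, 0.0] travel [200.6 -59.6   1.3] spin 0.06 rows 4.0
```

View pics/w18.png

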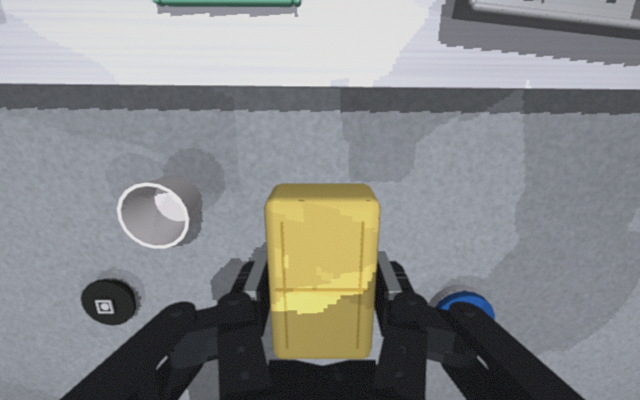

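Request:
{"fn": "send_rows", "kwargs": {
  "travel": [
    [40,-12,0],
    [95,-28,0],
    [150,-45,0],
    [192,-57,0],
    [200,-59.5,0],
    [200,-59.5,0],
    [200,-59.5,0]
  ],
  "spin": [0.05,0.05,0.05,0.05,0.05,0.05,0.05]
}}

```text
clock: 28.52
tool_pos: [637.0, 3.7, 150.9]
orientation: [0.0, 1.0, 0.0, -0.001]
force: [-0.4, 0.3, -0.9]
gripper_width: 0.572
```

```bash
python3 g.py 638.3 4.5 83 0; python3 -c "
from h import *
shot('wrist','w19.png')"
```

```text
t 28.52 pos [637.    3.7 150.9] yaw 0.1 tilt 0.1 F [-0.4  0.3 -0.9] w 48.9 q [ 0.13  0.49 -0.26  1.47  0.13  1.2  -1.72]
[638.3, 4.5, 83.0, 0.0] travel [ 1.4 -0.9 67.9] spin 0.01 rows 2.0
```

View pics/w19.png

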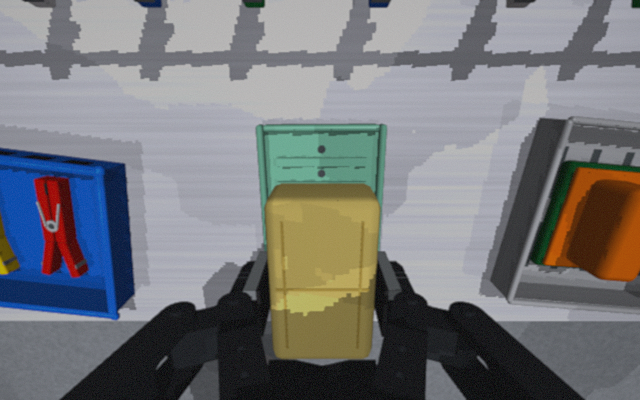

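Request:
{"fn": "send_rows", "kwargs": {
  "travel": [
    [1,-1,30],
    [1,-1,55],
    [1,-1,65],
    [1,-1,68],
    [1,-1,68]
  ],
  "spin": [0,0,0,0,0]
}}

```text
clock: 29.2
tool_pos: [639.6, 5.4, 84.5]
orientation: [-0.0, 1.0, 0.001, 0.001]
force: [-1.1, 0.1, -1.4]
gripper_width: 0.571
```

```bash
python3 g.py 638.3 4.5 79.8 0
```

```text
t 29.2 pos [639.6   5.4  84.5] yaw 0.1 tilt 0.08 F [-1.1  0.1 -1.4] w 48.7 q [ 0.12  0.56 -0.25  1.52  0.15  1.08 -1.73]
[638.3, 4.5, 79.8, 0.0] travel [-1.3  0.9  4.7] spin 0.01 rows 1.0
```

Request:
{"fn": "send_rows", "kwargs": {
  "travel": [
    [-0.5,0.5,2],
    [-0.5,0.5,3.3],
    [-0.5,0.5,3.3],
    [-0.5,0.5,3.3]
  ],
  "spin": [0,0,0,0]
}}

```text
clock: 29.7
tool_pos: [638.8, 5.0, 80.3]
orientation: [-0.0, 1.0, 0.001, 0.0]
force: [0.5, 0.6, -0.9]
gripper_width: 0.572
```

Request:
{"fn": "send_rows", "kwargs": {
  "travel": [
    [0,0,0.6],
    [0,0,0.6]
  ],
  "spin": [0,0]
}}

```text
clock: 29.95
tool_pos: [638.8, 5.0, 80.0]
orientation: [-0.0, 1.0, 0.001, 0.0]
force: [-1.9, 0.5, 1.7]
gripper_width: 0.576
```

Request:
{"fn": "send_rows", "kwargs": {
  "travel": [
    [0,0,0],
    [0,0,0],
    [0,0,0],
    [0,0,-15],
    [0,0,-40],
    [0,0,-80],
    [-40,0,-110],
    [-80,0,-110],
    [-80,0,-110]
  ],
  "spin": [0,0,0,0,0,0,0,0,0],
  "gripper": 62
}}

```text
clock: 31.08
tool_pos: [556.8, 4.9, 191.3]
orientation: [0.0, 1.0, 0.001, 0.0]
force: [-0.2, 0.2, -0.1]
gripper_width: 0.724
```

```bash
cat > chk.py <<'E'
from h import *
import sys
c=shot('wrist',sys.argv[1]);shot('scene','s_'+sys.argv[1]);
for n in ('top','wrist','scene'):
  c=camera(n);P=cloud(c);ok=c['z_map']>50
  X,Y,Z=P[...,0],P[...,1],P[...,2]
  for nm,x0,y0,dx,dy,z0,z1 in (('soap',638,4,70,45,72,90),('cup',431,76,50,50,36,55),('brush',627,-288,60,30,76,95),('scourer',633,-200,60,30,82,98)):
    m=ok&(abs(X-x0)<dx)&(abs(Y-y0)<dy)&(Z>z0)&(Z<z1)
    if m.sum()>20:
      r=cv2.minAreaRect(P[m][:,:2].astype(np.float32)); print(n,nm,m.sum(),np.round(r[0],1),np.round(r[1],1),round(r[2],1),'z',np.percentile(Z[m],[5,50,95]).round(1))
E
python3 chk.py w20.png; python3 g.py
```

```text
top cup 107 [431.3  76.2] [53.5 53.3] 44.8 z [36.8 43.1 45.5]
top brush 801 [ 624.7 -286.3] [ 44.4 105.8] 84.6 z [78.8 83.6 86.2]
top scourer 52 [ 637.  -208.4] [ 8.6 47.3] 88.3 z [85.2 87.  89.6]
wrist soap 8376 [638.6   5.8] [50.1 84.1] 90.0 z [77.3 79.5 80.8]
wrist cup 469 [427.4  62.9] [26.6 54.9] 72.0 z [36.7 43.7 46.5]
wrist scourer 4034 [ 631.7 -198.4] [29.6 66.3] 85.9 z [83.7 89.1 90.7]
scene soap 495 [639.3   4.3] [51.5 86.9] 90.0 z [74.6 78.9 82.6]
scene cup 95 [432.2  73.9] [55.7 51.9] 28.3 z [37.1 43.5 48.7]
scene brush 459 [ 624.3 -287.2] [ 45.6 105.4] 85.6 z [78.5 84.9 88.9]
scene scourer 192 [ 632.2 -199.6] [28.7 63.8] 85.2 z [83.4 88.6 91.6]
t 31.32 pos [559.6   4.9 189.8] yaw 0.1 tilt 0.04 F [ 0.4 -0.6 -0.8] w 61.7 q [ 0.17  0.3  -0.28  1.64  0.09  1.21 -1.71]
```

View pics/w20.png

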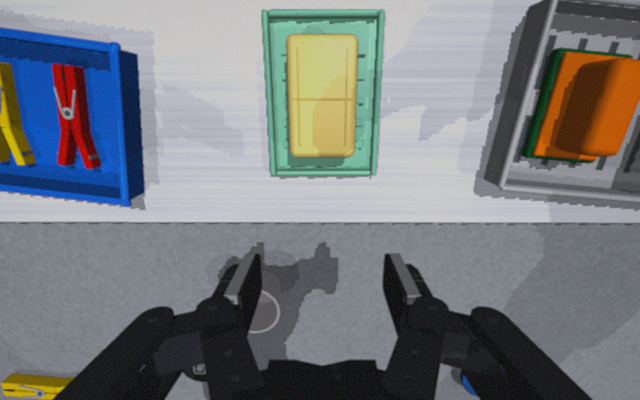

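View pics/s_w20.png

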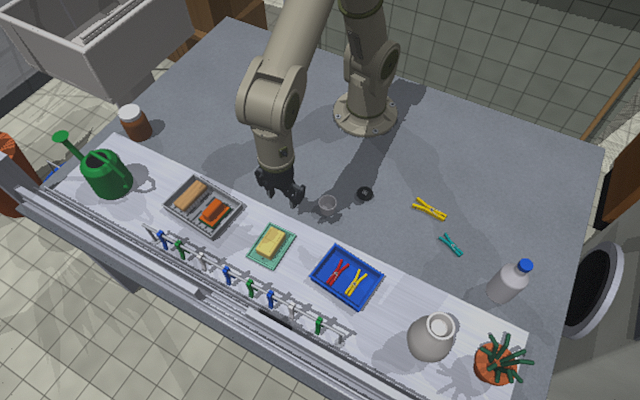

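Everything is in place. In the wrist view the soap is centred on its ribs at (323,96). The scene view shows the pegs in the tray, brush and scourer in the holder, and the cup standing at (327,205).

```bash
python3 -c "
from plant import ctrl
print(ctrl.sign_off())"
```

```text
the job is handed in; nothing more can be done
None
```

All five things are in their places on the shelf. I handed the job in at about 31 s on the robot's clock; sign-off reports no verdict. Each thing was gripped, lowered to its resting height and then released, and the gripper was clear of everything at the end.

My last checks, from the cameras:

| Thing | Where it ended up | Check |
|---|---|---|
| Yellow and red pegs | Flat in the blue tray, side by side | Seen in the wrist and scene views; their final positions were not measured in numbers |
| Brush | In the right half of the holder, bristles down, about 45 mm off the middle | Top at 84–85 mm, expected 85 mm |
| Scourer | In the left half of the holder, pad down, about 45 mm off the middle | Top at about 89 mm, expected 89 mm |
| Soap | On the dish ribs, about 1 mm off centre and within a degree of lengthways | Top at about 79 mm, expected 79 mm |
| Measuring cup | Upright where it started | Top view moved 0.1 mm between first and last readings |

- **Look-alikes:** the large yellow peg and the turquoise peg were left alone.
- **Readings that disagreed:** the final wrist view gave the cup as (427, 63) because the gripper partly hid it, and the top view gave the scourer from only 52 points. I relied on the other views for both.

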